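# Pull-test the telescopic reaching pole and hold it in the green

## Task

Pull-test the blue telescopic reaching pole that is clamped on the shop counter: press its orange button fully down so that the shaft springs out to its first stop, then take the black grip and pull it straight out to the second stop, and on until the rim of the white spring gauge stands in the green part of its rod. Finish while still holding the grip there, with the shaft at its second stop and the gauge in the green; leave the goods on the counter where they are.

Things in the scene. Friction and masses are not known exactly. Their poses are not given: they have to be found in the camera images.
- pole: blue telescopic pole, fixed level in a grey cradle on a plywood base 240 x 85 mm. Origin on the counter below the button; x = pull direction along the pole (to the robot's left within 15 degrees), z up. In this frame: axis at z 60 mm; blue tube 32 mm thick, x -160 to 60; hook to x -226, z 99; clamps at x -125 and 35, 83 high; grip centre at x = 172 mm + shaft + gauge
- button_top (a point): centre of the top of the round orange button, 26 mm in diameter, 100 mm above the counter, in a black collar 42 mm in diameter whose top is 90 mm high. Pressed straight down: 6 mm of travel, 4 N to push it fully down. It springs back up when let go
- button (a joint): how far the button is down: 0 up, 0.006 m fully down. From about 0.0045 m it frees the shaft
- shaft (a joint): travel of the steel shaft out of the blue tube: 0 latched; about 0.035 to 0.040 m first stop, to which it springs by itself within half a second of the button being pressed; 0.120 m second, final stop. Beyond the first stop a spring pulls it back (40 N/m, 3.5 N at the second stop); it does not latch there and slides back if let go
- tube_mouth (a point): centre of the blue tube's open end, 60 mm along the pole from the button, 60 mm up; at the second stop a 12 mm wide yellow ring on the shaft has come wholly out of it
- gauge (a joint): how far the spring gauge between shaft and grip is drawn out: 0 at rest, 0.042 m at its end stop; 300 N/m. From 0.016 to 0.032 m (4.8 to 9.6 N) the barrel's rim stands on the green. When the shaft just arrives at its second stop it reads about 0.012 m; any pull beyond that draws out the gauge alone
- gauge_rim (a point): centre of the dark rim at the outer end of the gauge's white barrel (33 mm in diameter, 72 mm long, fixed on the shaft's end). Out of it comes a 16 mm thick rod with the grip on its end: 23 mm of white next to the grip, then 16 mm of green, then red. At rest only white shows (6 mm)
- grip: pull grip on the gauge rod: upright black rubber block, 42 mm along the pole, 26 mm wide, 44 mm tall, with a red plate (6 x 44 wide x 50 mm tall) on its outer end. Origin: centre of the block, 60 mm above the counter; axes as the pole's. Take it from above, fingers on the two sides that are 26 mm apart (closing across the pole). It moves only along x
- herb_jar_mid (a point): small green glass herb jar, 64 mm across, 85 mm tall, near the pole on the robot's side; bystander, not to be disturbed; the point is at its middle, half-way up
- tea_tin_mid (a point): green tea tin with a white label band, 68 mm across, 90 mm tall, near the pole on the far side; bystander, not to be disturbed; the point is at its middle, half-way up
- soap_bar_mid (a point): olive soap bar 80 x 55 x 30 mm, on the robot's side of the pole's handle end; bystander, not to be disturbed; the point is at its middle, half-way up
- spice_jar_mid (a point): amber spice jar, 72 mm across, 110 mm tall, at the back of the counter; bystander, not to be disturbed; the point is at its middle, half-way up
- oil_bottle_mid (a point): green oil bottle, 60 mm across, 190 mm tall, at the back; bystander, not to be disturbed; the point is at its middle, half-way up
- bowl_mid (a point): white bowl, 96 mm across, 45 mm tall, at the back; bystander, not to be disturbed; the point is at its middle, half-way up
- scoop_mid (a point): metal spoon with a wooden handle, lying on the left of the counter; bystander, not to be disturbed; the point is at its middle, half-way up

How it is judged:
By the outcome, as a careful person would: the job done as asked, in the order asked, and still so for the second after the job is handed in, while the arm keeps its last pose, push and grip.
It also fails if it takes over 42 s, if anything falls off the work surface, if the arm or the gripper's body presses on something with over 40 N, if the wrist force passes 120 N, or if a joint passes its speed limit or range.

## Robot

A 6-joint arm with a two-finger parallel gripper is mounted at the origin on the work surface. World frame = base frame: x ahead of the robot, y to its left, z up, the work surface at z = 0. Lengths are in m, angles in rad, forces in N, time in s.
With the tool pointing down it reaches from about 0.35 to 0.975 m from the base axis. Payload 17.4 kg.
Tool frame: the origin (TCP) lies at the very end of the fingers, on their centre line; the grasp point (between the pads) lies manip.pinch_z behind it (manip.pinch_z is the distance from the TCP to the grasp point, in m); z points along the fingers, y is the line along which they close (so a half turn about z gives the same grasp; the last joint's range is limited). The gripper opens to 85 mm and grips with 20 to 120 N. Pads are 22 mm wide; open, the fingers measure 114 mm over their backs; the gripper's body (76 mm by 85 mm) begins 54 mm behind the grasp point. The pads swing forward as they close: fully open they stand 13 mm farther back than shut.
Start: joints at [-1.186, 0.116, 1.442, -0, 1.584, -0.038], TCP at [0.277, -0.616, 0.21] pointing down, gripper open.
Joint ranges: [-2.83, 2.83], [-0.83, 2.19], [0.07, 2.5], [-1.14, 4.28], [0.01, 3], [-2.97, 2.97]. Speed limits (rad/s): [1.89, 1.89, 2.22, 3.14, 3.14, 3.14].

## Interface

Orientations are given as a rotation vector (axis times angle).
In Python, from bench import manip gives the robot as it stands.
- The arm moves only by the tool servo_tool, never from a script. Its argument "plan" is a list of rows, each a list of 5 numbers: the gripper's target within -1 to 1 (shut at 1, half-way at 0, fully open at -1), then the shift along the tool's x, y, z in m, then the turn about the tool's z in degrees. A call has 1 to 20 rows; each row shifts and turns the commanded pose from where the row before left it, along the tool's axes as they then stand; what a row does not reach is not made up. A row lasts 1/12 s, in which the tool goes at most 41.7 mm and 7.16 degrees, less where a joint would pass 70% of its speed; a pose out of reach is approached as far as the arm can. A call is refused whole if a number of a shift passes 0.0417 or a number of a turn 7.16, either way. A call with a gripper value outside its range is refused whole. The fingers move at their own pace and stop on an object; the grip force is fixed at half the most. Time passes only in rows, so rows that do not move let the fingers close. It gives the time, the measured TCP pose, the force, the opening and the grip force at its end, in the units of the state.
- manip.get_state(): the state, without advancing time (a new reading comes with each control period).
- manip.read_camera(name): name is "side" or "top"; returns the picture (480x640x3 uint8, red, green, blue); there is no depth.
- manip.get_calibration(name): a dict with "fx", "fy", "cx", "cy" (pixels), "dist_coeffs" ([k1, k2, p1, p2, k3] as OpenCV has them; the pictures are not rectified), "rvec" (rotation vector, rad) and "tvec" (3), from world to camera coordinates, as OpenCV has them. Camera axes: x right, y down, z forward; pixel columns grow to the right and rows downward; lengths in m; the calibration is good to about 2 mm. A picture is of the moment at which its call begins. get_calibration takes no time and is no camera call.
- manip.hand_in(): hands the job in; it is judged then, once.
The state is a dict: "time": time; "joint_positions": joint angles; "joint_vel": joint speeds; "joint_torque": joint torques, N m; "position": TCP position; "tool_rot": TCP orientation; "force": force on the tool from outside, world axes, zero at the start; "wrist_torque": the same for the moment, N m; "opening": finger opening in m; "finger_force": force on a finger pad.
Only numpy, scipy, OpenCV 4.12 (cv2) and the standard library are available. Lean on these libraries where they do the work, as an engineer would, in place of code of your own. Each camera call takes 0.05 s, during which the arm holds its last target. There are 200 camera calls.

## Working session

There is one attempt and no reset: what is moved stays moved. The work goes in short steps, Python scripts to look and compute and a tool call to move; the robot and the scene stay as the last step left them, time stands still between calls to the robot, and variables do not carry over. Pictures are saved under pics/ and viewed, at most 10 in all, crops included, and the job is handed in when it is done.

Besides the shell and the picture viewer there is one more tool, called after "Request:" as a command line: name --pt "numbers of a row" for each row, then --argument value for the rest. servo_tool: Moves the arm, as the interface text tells. Its arguments: {"type":"object","properties":{"plan":{"type":"array","items":{"type":"array","items":{"type":"number"}}}},"required":["plan"]}

```bash
mkdir -p pics; cat > h.py <<'E'
import numpy as np, cv2
from bench import manip
def snap(n,fn):
    im=manip.read_camera(n); cv2.imwrite(f'pics/{fn}.png',cv2.cvtColor(im,cv2.COLOR_RGB2BGR)); return im
def cal(n):
    c=manip.get_calibration(n); K=np.array([[c['fx'],0,c['cx']],[0,c['fy'],c['cy']],[0,0,1.]])
    return K,np.array(c['dist_coeffs'],float),np.array(c['rvec'],float),np.array(c['tvec'],float).ravel()
def ray(n,uv):
    K,d,r,t=cal(n); p=cv2.undistortPoints(np.array([[uv]],float),K,d)[0,0]
    R=cv2.Rodrigues(r)[0]; return -R.T@t, R.T@np.array([p[0],p[1],1])
def onz(n,uv,z):
    o,v=ray(n,uv); return o+v*(z-o[2])/v[2]
def proj(n,P):
    K,d,r,t=cal(n); return cv2.projectPoints(np.array(P,float).reshape(-1,1,3),r,t,K,d)[0][:,0]
E
python3 - <<'E'
from h import *
snap('top','t0');snap('side','s0')
for n in('top','side'): print(n,ray(n,(320,240)))
s=manip.get_state();print(s,manip.pinch_z)
E
```

```text
top (array([0.50213265, 0.03121854, 1.17631726]), array([ 0.06033199,  0.02255214, -0.99798365]))
side (array([0.173019  , 0.80851968, 0.74187688]), array([ 0.36073604, -0.71643688, -0.59733007]))
{'time': 0.1, 'joint_positions': array([-1.18582698e+00,  1.16438117e-01,  1.44221082e+00,  3.18819819e-05,
        1.58402162e+00, -3.77831699e-02]), 'joint_vel': array([-0.00080069, -0.00089623, -0.00171542,  0.00037824, -0.0007213 ,
       -0.00139262]), 'joint_torque': array([ 3.30024035e-03, -7.33663917e+01, -6.33788967e+01,  9.01460044e-05,
        5.25259820e-03, -1.44558458e-04]), 'position': array([ 0.27686821, -0.61538051,  0.20912828]), 'tool_rot': array([-3.07062692e+00, -6.58900839e-01,  2.43042104e-04]), 'force': array([-0.47614314,  0.37375354,  0.89780564]), 'wrist_torque': array([ 0.03322575,  0.02579969, -0.000493  ]), 'finger_force': 0.0, 'opening': 0.08539458989507126} 0.0187
```

View pics/t0.png

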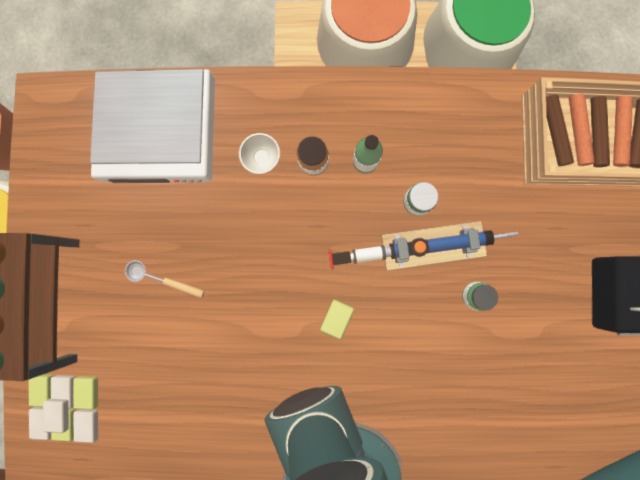

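View pics/s0.png

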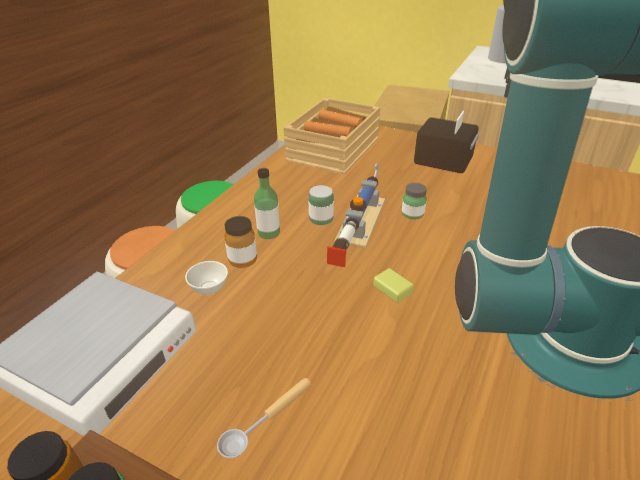

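The top view shows the orange button near (420,247), the grip's red plate near (332,259), the tin at (421,198), the herb jar at (481,296) and the soap at (337,319). In the side view the button is at (357,203) and the plate at (337,257).

```bash
cat >> h.py <<'E'
def cen(im,lo,hi,box):
    x0,y0,x1,y1=box; h=cv2.cvtColor(im[y0:y1,x0:x1],cv2.COLOR_RGB2HSV)
    m=cv2.inRange(h,lo,hi); n,l,s,c=cv2.connectedComponentsWithStats(m)
    i=1+np.argmax(s[1:,4]); return c[i]+[x0,y0],s[i],m
def tri(a,b):
    (o1,v1),(o2,v2)=ray('top',a),ray('side',b)
    t=np.linalg.lstsq(np.c_[v1,-v2],o2-o1,rcond=None)[0]; p,q=o1+v1*t[0],o2+v2*t[1]
    return (p+q)/2,np.linalg.norm(p-q)
E
python3 - <<'E'
from h import *
rd=lambda f:cv2.cvtColor(cv2.imread(f'pics/{f}.png'),cv2.COLOR_BGR2RGB)
t,s=rd('t0'),rd('s0')
bt,a,_=cen(t,(5,150,120),(18,255,255),(405,232,435,262)); bs,b,_=cen(s,(5,150,120),(18,255,255),(345,190,370,215))
print(bt,a,bs,b,onz('top',bt,.1),tri(bt,bs))
rt,a,_=cen(t,(0,150,80),(4,255,255),(322,245,345,272)); rs,b,_=cen(s,(0,150,80),(4,255,255),(320,240,355,272))
print(rt,a,rs,b,onz('top',rt,.085),tri(rt,rs))
bl,a,m=cen(t,(105,120,60),(125,255,255),(400,225,500,265)); ys,xs=np.nonzero(m);
P=np.array([onz('top',(x+400,y+225),.076)[:2] for x,y in zip(xs,ys)]); 
vx=cv2.fitLine(P.astype(np.float32),cv2.DIST_L2,0,.001,.001).ravel(); print('blue',vx)
for n,uv,z in(('herb',(484,296),.085),('tin',(424,197),.09),('soap',(337,319),.03)): print(n,onz('top',uv,z))
E
```

```text
[419.63793103 246.5       ] [  9   9  12  12 116] [351.94190871 198.43983402] [  0   0  18  22 241] [ 0.55477156 -0.16089601  0.1       ] (array([ 0.56014013, -0.15831059,  0.10138063]), np.float64(0.011832110195972195))
[330.73809524 258.73809524] [ 7  5  4 19 42] [333. 247.] [13  7  1  1  1] [0.52705235 0.03191425 0.085     ] (array([0.52865702, 0.03263504, 0.08636835]), np.float64(0.0035752368053358816))
blue [ 0.12152382 -0.9925885   0.57106274 -0.24616684]
herb [ 0.44747942 -0.30637283  0.085     ]
tin [ 0.66458668 -0.17266959  0.09      ]
soap [0.38991298 0.01643022 0.03      ]
```

Request:
servo_tool --pt "1 0 0 0 -6.73" --pt "1 0 0 0 -6.73" --pt "1 0 0 0 -6.73" --pt "1 0 0 0 -6.73" --pt "1 0 0 0 -6.73" --pt "1 0 0 0 -6.73" --pt "1 0 0 0 -6.73" --pt "1 0 0 0 -6.73" --pt "1 0 0 0 -6.73" --pt "1 0 0 0 -6.73" --pt "1 0 0 0 -6.73"

```text
time: 1.02
position: [0.2769, -0.6154, 0.2093]
tool_rot: [-2.048, -2.381, -0.001]
force: [0.4, 0.5, 0.7]
opening: -0.0002
finger_force: 0.0
```

Request:
servo_tool --pt "1 0.0274 0.0225 0 0" --pt "1 0.0274 0.0225 0 0" --pt "1 0.0274 0.0225 0 0" --pt "1 0.0274 0.0225 0 0" --pt "1 0.0274 0.0225 0 0" --pt "1 0.0274 0.0225 0 0" --pt "1 0.0274 0.0225 0 0" --pt "1 0.0274 0.0225 0 0" --pt "1 0.0274 0.0225 0 0" --pt "1 0.0274 0.0225 0 0" --pt "1 0.0274 0.0225 0 0" --pt "1 0.0274 0.0225 0 0" --pt "1 0.0274 0.0225 0 0" --pt "1 0.0274 0.0225 0 0" --pt "1 0.0274 0.0225 0 0" --pt "1 0 0 0.04 0" --pt "1 0 0 0.03 0" --pt "1 0 0 0 0"

```text
time: 2.52
position: [0.5497, -0.1589, 0.1333]
tool_rot: [-2.049, -2.371, 0.005]
force: [-1.1, -0.9, -1.1]
opening: 0.0001
finger_force: 0.0
```

```bash
python3 - <<'E'
from h import *
t=snap('top','t1');s=snap('side','s1'); 
S=manip.get_state();print(S['position'],S['tool_rot'],S['force'],S['time'],S['opening'])
c=np.hstack([cv2.resize(s[120:300,270:450],None,fx=3,fy=3)[:, :400],cv2.resize(t[190:290,330:460],None,fx=3,fy=5.4)[:540]])
cv2.imwrite('pics/c1.png',cv2.cvtColor(c,cv2.COLOR_RGB2BGR))
print('side px tcp',proj('side',S['position']),'button est',proj('side',[.555,-.161,.1]))
E
```

```text
[ 0.5515635  -0.16033533  0.13975975] [-2.05481544e+00 -2.37421463e+00  1.11124078e-03] [-0.15541109 -1.57048671  1.03888187] 2.6167 -0.00024237361110127531
side px tcp [[358.26471819 185.80654017]] button est [[356.4801868 198.8672811]]
```

View pics/c1.png

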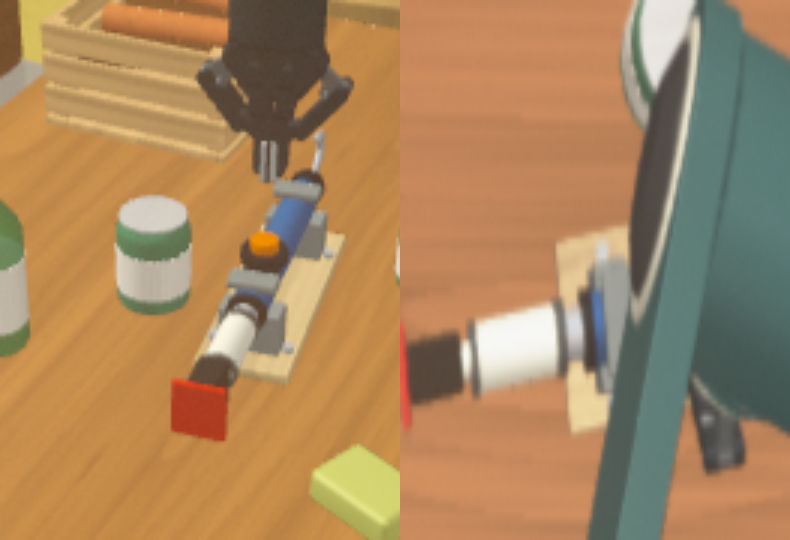

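The crop shows the shut fingertips at about side pixel (359,180), short of and above the button at about (358,201). The reported TCP projects about 6 px lower, so I'll re-measure after letting it settle.

```bash
python3 - <<'E'
from h import *
s=snap('side','s2'); 
S=manip.get_state();print(S['position'],S['time'],S['force'],proj('side',S['position']))
b,st,m=cen(s,(8,200,150),(17,255,255),(347,193,370,208)); print(b,st)
for bt in [(419.64,246.5)]: print(tri(bt,b+[0,-.7]),onz('side',b+[0,-.7],.1))
g=cv2.cvtColor(s,cv2.COLOR_RGB2GRAY); print(g[172:200:1,352:366:1])
E
```

```text
[ 0.55223169 -0.16075555  0.14140775] 2.6667 [ 0.0130068  -0.79154223  1.35124718] [[358.11148817 185.10146934]]
[357.53333333 202.26666667] [ 6  5 10  7 30]
(array([ 0.55397045, -0.16301542,  0.09100984]), np.float64(0.002682567981753591)) [ 0.54750032 -0.15013723  0.1       ]
[[146 147  91  76 112 146 106  87 145 145  86  77  72  71]
 [146 145  79  74 107 145 109  88 146 143  79  76  70  75]
 [146 145  75  74 121 144  96  89 146 144  73  71  77  87]
 [144 143 101  72 126 145  87 102 144 142  76  71  74 116]
 [143 142 123  84 126 146  89 105 146 141  73  73 100 143]
 [143 144 140 134 141 145  89 106 144 140  85  87 140 147]
 [144 145 146 146 143 141  86 106 147 142 134 139 146 146]
 [146 145 145 148 142 141 111 111 137 135 150 147 148 127]
 [147 144 147 148 146 148 145 143 148 148 156 154 156 151]
 [145 147 148 150 149 152 152 152 150 152 158 158 157 158]
 [145 147 149 150 152 152 150 151 149 156 159 158 158 157]
 [146 149 150 150 152 152 151 149 146 145 145 153 155 158]
 [148 150 151 151 152 150 149 145 144 129 125 130 131 132]
 [151 150 151 152 150 150 147 145 144 131 112 116 112 112]
 [150 150 153 151 149 147 146 144 142 141 138 130 119 118]
 [153 152 151 151 148 146 144 143 144 147 127 125 120 121]
 [152 153 151 149 146 146 143 144 155 158 139 119 119 120]
 [151 151 148 147 145 143 143 148 160 160 132 119 120 118]
 [152 148 147 143 142 143 144 156 161 150 121 120 121 118]
 [150 145 147 143 143 144 151 161 160 130 120 121 120 118]
 [147 147 146 144 144 145 139 135 133 121 121 122 121 117]
 [148 147 144 144 145 143 137 120 119 120 121 120 117 116]
 [146 143 144 144 144 156 146 115 120 121 121 119 118 113]
 [146 142 144 144 146 203 147 115 119 121 120 119 115 111]
 [144 144 145 144 159 197 131 119 123 122 119 116 114 110]
 [144 144 144 151 161 170 155 149 148 126 118 115 111 107]
 [144 144 153 155 155 154 155 151 151 154 133 117 108 105]
 [123 149 156 157 157 155 155 154 153 152 152 112 109 105]]
```

Request:
servo_tool --pt "1 0.0015 0.002 0.015 0" --pt "1 0 0 0.015 0" --pt "1 0 0 0.005 0" --pt "1 0 0 0 0" --pt "1 0 0 0 0" --pt "1 0 0 0 0"

```text
time: 3.17
position: [0.5543, -0.159, 0.1066]
tool_rot: [2.055, 2.374, 0.001]
force: [0.5, 1.0, -0.1]
opening: -0.0002
finger_force: 0.0
```

```bash
python3 - <<'E'
from h import *
s=snap('side','s3'); S=manip.get_state();print(S['position'],S['time'],S['force'],proj('side',S['position']))
c=cv2.resize(s[150:270,300:420],None,fx=5,fy=5)
cv2.imwrite('pics/c3.png',cv2.cvtColor(c,cv2.COLOR_RGB2BGR))
E
```

```text
[ 0.55422605 -0.1588985   0.10634988] 3.2167 [-0.45464284 -0.35747785  0.25191425] [[356.53768341 197.20717565]]
```

View pics/c3.png

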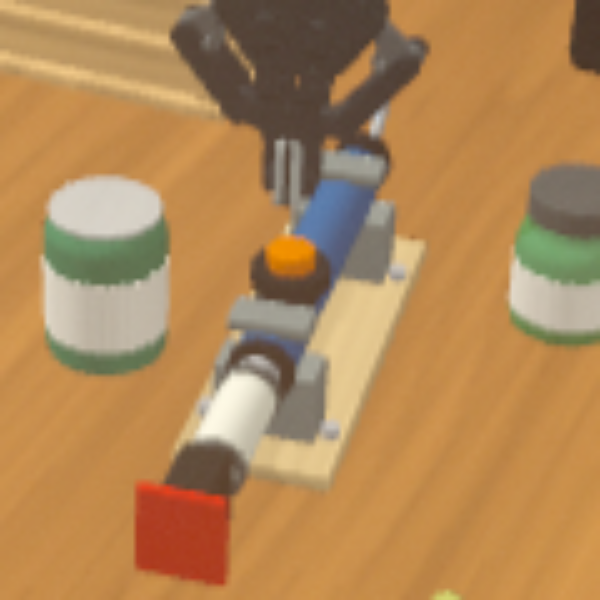

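The fingertips are at side pixel (358,191) and the button top is at (358,199.6), while the state's TCP projects to row 197. The tin's lid centre is at (321,191.6). I'll use the tin and the jar to check the side calibration.

```bash
python3 - <<'E'
from h import *
print('tin',proj('side',onz('top',(423.5,197),.09)),'seen 321,191.6')
print('herb',proj('side',onz('top',(484.5,297),.085)),'seen',300+585/5,150+190/5)
print('button',proj('side',onz('top',(419.6,246.5),.1)),'seen 358.2,199.6')
print('tip', onz('side',(357.6,191),.106), onz('side',(358.2,199.6),.1))
o,v=ray('side',(357.6,191));k=(-.159-o[1])/v[1];print(o+k*v)
E
```

```text
tin [[320.19481815 190.83321335]] seen 321,191.6
herb [[414.32095795 187.23715679]] seen 417.0 188.0
button [[356.5340896  198.92220364]] seen 358.2,199.6
tip [ 0.56397153 -0.18912872  0.106     ] [ 0.54963852 -0.15962823  0.1       ]
[ 0.55216486 -0.159       0.12520331]
```

Request:
servo_tool --pt "1 0 0 0.004 0" --pt "1 0 0 0.004 0" --pt "1 0 0 0 0" --pt "1 0 0 0 0"

```text
time: 3.55
position: [0.5535, -0.1585, 0.0964]
tool_rot: [-2.055, -2.375, 0.0]
force: [0.3, 0.1, 0.4]
opening: -0.0004
finger_force: 0.0
```

Request:
servo_tool --pt "1 0 0 0.004 0" --pt "1 0 0 0.004 0" --pt "1 0 0 0 0" --pt "1 0 0 0 0"

```text
time: 3.88
position: [0.5535, -0.1585, 0.0884]
tool_rot: [-2.055, -2.375, 0.0]
force: [0.8, -0.2, 0.8]
opening: -0.0001
finger_force: 0.0
```

```bash
python3 - <<'E'
from h import *
s=snap('side','s4'); S=manip.get_state();print(S['position'],S['time'],S['force'],S['joint_positions'])
c=cv2.resize(s[150:270,300:420],None,fx=5,fy=5)
cv2.imwrite('pics/c4.png',cv2.cvtColor(c,cv2.COLOR_RGB2BGR))
E
```

```text
[ 0.55364992 -0.15859589  0.0886639 ] 3.9333 [-0.27773512  0.65728078 -0.53260938] [-3.23255651e-01 -3.98690655e-02  1.80064264e+00 -3.86201864e-05
  1.38111631e+00 -4.67354284e-01]
```

View pics/c4.png

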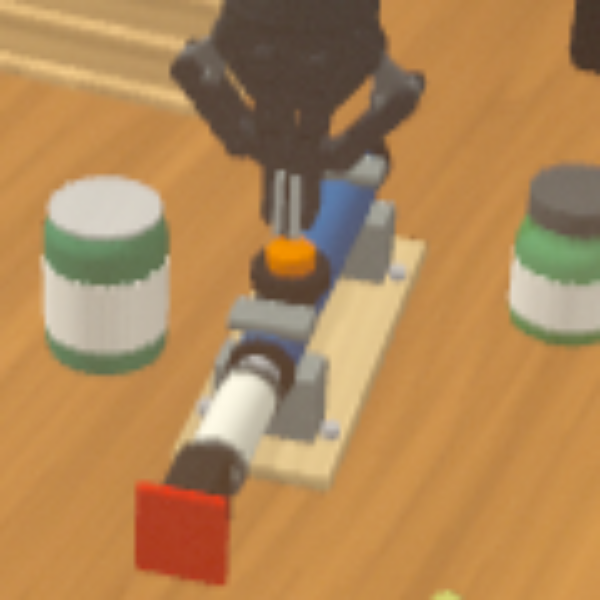

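The fingertips now end near side row 196.5, level with the button's back rim, and there is still no contact. I'll keep going down in small steps and watch the force.

Request:
servo_tool --pt "1 0 0 0.003 0" --pt "1 0 0 0.003 0" --pt "1 0 0 0 0"

```text
time: 4.18
position: [0.5534, -0.1585, 0.082]
tool_rot: [-2.055, -2.375, 0.001]
force: [0.3, -0.5, -0.3]
opening: -0.0001
finger_force: 0.0
```

```bash
python3 - <<'E'
from h import *
snap('side','s5'); snap('top','t5')
for f in('s2','s3','s4','s5'):
    s=cv2.cvtColor(cv2.imread(f'pics/{f}.png'),cv2.COLOR_BGR2RGB)
    b,st,m=cen(s,(8,200,150),(17,255,255),(347,193,370,208)); print(f,b,st, m.sum(1)//255)
t=cv2.imread('pics/t5.png');s=cv2.imread('pics/s5.png')
c=np.hstack([cv2.resize(s[165:225,330:390],None,fx=9,fy=9)[:,:380],cv2.resize(t[190:310,370:490],None,fx=3.4,fy=4.5)])
cv2.imwrite('pics/c5.png',c)
E
```

```text
s2 [357.53333333 202.26666667] [ 6  5 10  7 30] [0 0 0 0 1 1 1 2 2 9 9 6 0 0 0]
s3 [357.75  202.125] [ 6  5 10  7 32] [0 0 0 0 1 2 2 2 3 9 9 6 0 0 0]
s4 [357.64516129 202.12903226] [ 6  5 10  7 31] [0 0 0 0 1 4 2 2 3 8 9 6 0 0 0]
s5 [358.09375 202.03125] [ 6  5 10  7 32] [0 0 0 0 0 1 3 4 3 8 9 6 0 0 0]
```

View pics/c5.png

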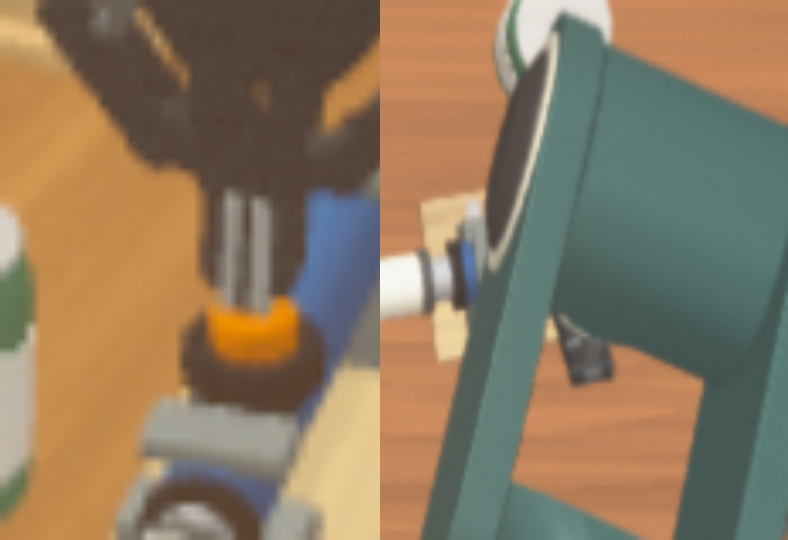

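The fingers now cover the back of the button (stripes end at side pixel (357.6,199.4)), so they are above it and centred, with a few mm to go. The real fingertips are about 25 mm above the reported TCP, so contact force will be the guide.

Request:
servo_tool --pt "1 0 0 0.003 0" --pt "1 0 0 0.002 0" --pt "1 0 0 0 0"

```text
time: 4.53
position: [0.5537, -0.1586, 0.0775]
tool_rot: [2.056, 2.375, 0.0]
force: [0.1, 0.0, 0.6]
opening: 0.0001
finger_force: 0.3
```

Request:
servo_tool --pt "1 0 0 0.002 0" --pt "1 0 0 0 0"

```text
time: 4.7
position: [0.5538, -0.1586, 0.0757]
tool_rot: [2.056, 2.375, 0.0]
force: [0.8, -0.3, 1.4]
opening: -0.0001
finger_force: 0.9
```

Request:
servo_tool --pt "1 0 0 0.002 0" --pt "1 0 0 0 0"

```text
time: 4.87
position: [0.5538, -0.1586, 0.0737]
tool_rot: [2.056, 2.375, 0.0]
force: [-0.5, -0.3, 2.4]
opening: -0.0001
finger_force: 1.6
```

Request:
servo_tool --pt "1 0 0 0.0015 0" --pt "1 0 0 0.0015 0" --pt "1 0 0 0 0"

```text
time: 5.12
position: [0.5539, -0.1586, 0.0723]
tool_rot: [2.055, 2.375, 0.0]
force: [-7.3, 3.0, 16.9]
opening: 0.0
finger_force: 8.2
```

Request:
servo_tool --pt "1 0 0 0.001 0" --pt "1 0 0 0 0" --pt "1 0 0 0 0"

```text
time: 5.37
position: [0.5541, -0.1587, 0.0721]
tool_rot: [2.055, 2.375, 0.001]
force: [-12.0, 3.4, 25.9]
opening: 0.0
finger_force: 12.8
```

```bash
python3 - <<'E'
from h import *
t=snap('top','t6'); S=manip.get_state();print(S['position'],S['time'],S['force'])
r,a,_=cen(t,(0,150,80),(4,255,255),(270,245,345,285)); print(r,a,onz('top',r,.085), onz('top',(330.74,258.74),.085))
E
```

```text
[ 0.55407655 -0.15868489  0.07212282] 5.4167 [-11.56552068   3.24014582  25.47856888]
[314.08510638 261.21276596] [42  7  5 19 47] [0.52130869 0.0684617  0.085     ] [0.5270482  0.03191003 0.085     ]
```

The plate moved from (330.7,258.7) to (314.1,261.2) in the top view, so the shaft sprang out about 37 mm and the button bottomed out. Next I'll lift, open and go above the grip.

Request:
servo_tool --pt "1 0 0 -0.02 0" --pt "1 0 0 -0.04 0" --pt "-1 0 0 -0.01 0" --pt "-1 0.0258 0 0 0" --pt "-1 0.0258 0 0 0" --pt "-1 0.0258 0 0 0" --pt "-1 0.0258 0 0 0" --pt "-1 0.0258 0 0 0" --pt "-1 0.0258 0 0 0" --pt "-1 0.0258 0 0 0" --pt "-1 0.0258 0 0 0" --pt "-1 0 0 0 0" --pt "-1 0 0 0 0" --pt "-1 0 0 0 0"

```text
time: 6.58
position: [0.5241, 0.0455, 0.1397]
tool_rot: [2.055, 2.376, -0.0]
force: [0.5, 0.8, -0.2]
opening: 0.086
finger_force: 0.0
```

```bash
python3 - <<'E'
from h import *
s=snap('side','s7'); S=manip.get_state();print(S['position'],S['time'],S['force'],S['opening'])
print(proj('side',[S['position'],S['position']+[0,0,.022],[.5245,.0455,.082]]))
cv2.imwrite('pics/c7.png',cv2.cvtColor(cv2.resize(s[120:280,270:430],None,fx=3.7,fy=3.7),cv2.COLOR_RGB2BGR))
E
```

```text
[0.52417455 0.04510005 0.13971071] 6.6333 [ 0.12408631 -0.63676884  0.04169827] 0.08570010874328739
[[333.47956311 231.37630651]
 [333.58245438 223.09856042]
 [333.01652753 252.16365321]]
```

View pics/c7.png

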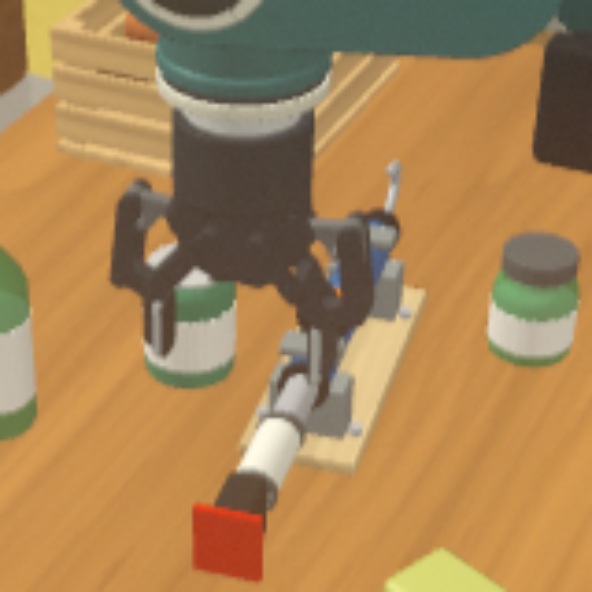

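Both fingertips show at side pixels (313,215) and (356,228). Their midpoint (334.6,221) is centred over the grip, whose top is at about (334,253). I'll go down and close.

Request:
servo_tool --pt "-1 0 0 0.02 0" --pt "-1 0 0 0.025 0" --pt "-1 0 0 0.025 0" --pt "-1 0 0 0.025 0" --pt "-1 0 0 0.023 0" --pt "-1 0 0 0 0" --pt "-1 0 0 0 0"

```text
time: 7.22
position: [0.5237, 0.0449, 0.0214]
tool_rot: [-2.056, -2.373, 0.002]
force: [0.4, 0.2, 0.3]
opening: 0.0853
finger_force: 0.0
```

Request:
servo_tool --pt "1 0 0 0 0" --pt "1 0 0 0 0" --pt "1 0 0 0 0" --pt "1 0 0 0 0" --pt "1 0 0 0 0" --pt "1 0 0 0 0" --pt "1 0 0 0 0" --pt "1 0 0 0 0"

```text
time: 7.88
position: [0.5235, 0.0455, 0.0224]
tool_rot: [-2.055, -2.375, 0.002]
force: [-12.5, -3.0, 9.0]
opening: 0.0254
finger_force: 62.4
```

Request:
servo_tool --pt "1 0 -0.0012 -0.0008 0" --pt "1 0.005 0 0 0" --pt "1 0.01 0 0 0" --pt "1 0.01 0 0 0" --pt "1 0.01 0 0 0" --pt "1 0.01 0 0 0" --pt "1 0.005 0 0 0" --pt "1 0 0 0 0" --pt "1 0 0 0 0"

```text
time: 8.63
position: [0.5157, 0.0954, 0.0227]
tool_rot: [2.055, 2.376, -0.0]
force: [-2.7, -1.8, 5.1]
opening: 0.0255
finger_force: 61.9
```

Request:
servo_tool --pt "1 0.005 0 0 0" --pt "1 0.01 0 0 0" --pt "1 0.01 0 0 0" --pt "1 0.01 0 0 0" --pt "1 0.008 0 0 0" --pt "1 0.004 0 0 0" --pt "1 0 0 0 0" --pt "1 0 0 0 0" --pt "1 0 0 0 0"

```text
time: 9.38
position: [0.509, 0.1415, 0.0226]
tool_rot: [2.055, 2.376, -0.0]
force: [-2.3, -4.9, 5.2]
opening: 0.0255
finger_force: 62.0
```

```bash
python3 - <<'E'
from h import *
t=snap('top','t8');s=snap('side','s8'); S=manip.get_state();print(S['position'],S['time'],S['force'])
f=S['force'];print('along',-f[0]*.144+f[1]*.99)
c=np.hstack([cv2.resize(t[225:295,270:430],None,fx=4.5,fy=4.5)]);d=cv2.resize(s[180:310,270:420],None,fx=2.1,fy=2.1)
k=np.zeros((590,720,3),np.uint8);k[:315]=c;k[315:315+273,:315]=d;cv2.imwrite('pics/c8.png',cv2.cvtColor(k,cv2.COLOR_RGB2BGR))
r,a,_=cen(t,(0,150,80),(4,255,255),(230,245,345,290)); print(r,a,onz('top',r,.085))
E
```

```text
[0.50898984 0.14141407 0.02261468] 9.4833 [-2.02750337 -4.68636052  4.83554657]
along -4.347536433796424Traceback (most recent call last):
  File "<stdin>", line 6, in <module>
  File "h.py", line 18, in cen
    i=1+np.argmax(s[1:,4]); return c[i]+[x0,y0],s[i],m
        ~~~~~~~~~^^^^^^^^^
    return _wrapfunc(a, 'argmax', axis=axis, out=out, **kwds)
    return bound(*args, **kwds)
ValueError: attempt to get argmax of an empty sequence
```

View pics/c8.png

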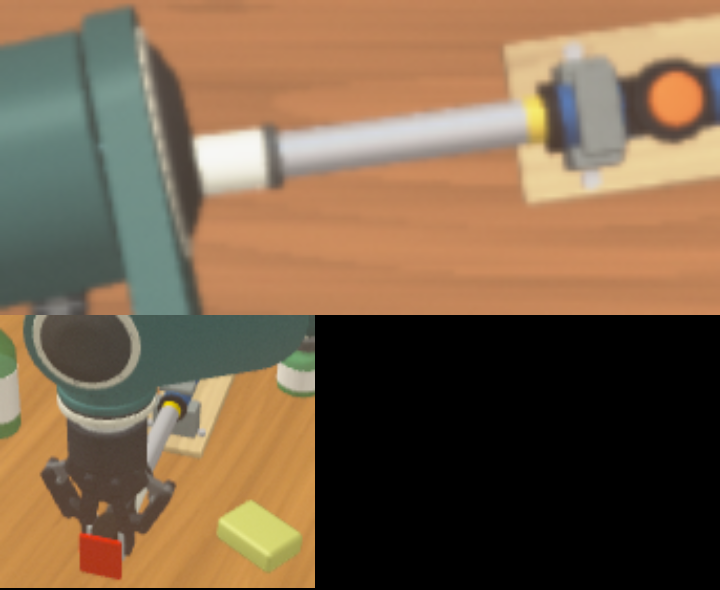

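The top crop shows the yellow ring out of the tube mouth at about (389,251), and the pull is 4.3 N, so the shaft is at or near its second stop. The gauge is about 14 mm out, so I'll pull about 10 mm more.

Request:
servo_tool --pt "1 0.004 0 0 0" --pt "1 0.004 0 0 0" --pt "1 0.002 0 0 0" --pt "1 0 0 0 0" --pt "1 0 0 0 0" --pt "1 0 0 0 0" --pt "1 0 0 0 0"

```text
time: 10.07
position: [0.5076, 0.151, 0.0226]
tool_rot: [2.055, 2.375, -0.001]
force: [-1.4, -7.9, 5.7]
opening: 0.0254
finger_force: 62.0
```

```bash
python3 - <<'E'
from h import *
t8=cv2.cvtColor(cv2.imread('pics/t8.png'),cv2.COLOR_BGR2RGB)
t=snap('top','t9');s=snap('side','s9'); F=[]
for _ in range(8):
    F.append(manip.get_state()['force']); manip.read_camera('top')
S=manip.get_state();f=np.mean(F,0);print(S['position'],S['time'],f,'along',-f[0]*.144+f[1]*.99)
for im in(t8,t):
    m=cv2.inRange(cv2.cvtColor(im[240:262,375:400],cv2.COLOR_RGB2HSV),(20,150,100),(32,255,255)); print('ring px',m.sum()//255, m.sum(0)//255)
    print('gray axis',cv2.cvtColor(im,cv2.COLOR_RGB2GRAY)[259:261,312:340])
c=cv2.resize(t[225:295,270:430],None,fx=4.5,fy=4.5);d=cv2.resize(s[240:315,290:380],None,fx=3.6,fy=3.6)
k=np.zeros((590,720,3),np.uint8);k[:315]=c;k[315:585,:324]=d;cv2.imwrite('pics/c9.png',cv2.cvtColor(k,cv2.COLOR_RGB2BGR))
E
```

```text
[0.50760677 0.15098844 0.02260091] 10.5667 [-1.4184728  -7.38878117  4.95033504] along -7.110633279009533
ring px 14 [0 0 0 0 0 0 0 0 0 0 0 0 0 2 6 6 0 0 0 0 0 0 0 0 0]
gray axis [[ 85 180 244 247 247 247 247 247 247 247 246 246 246 246 246 245 224 148
  113 120 170 203 209 206 205 204 202 199]
 [ 76 152 243 246 246 246 246 246 246 246 245 245 245 245 245 244 228 154
  111 111 143 183 193 190 188 186 184 181]]
ring px 16 [0 0 0 0 0 0 0 0 0 0 0 0 0 3 7 6 0 0 0 0 0 0 0 0 0]
gray axis [[247 247 247 247 247 247 247 247 247 247 246 246 246 246 246 245 224 149
  115 119 171 204 209 207 206 204 201 199]
 [247 247 247 247 246 246 246 246 246 246 245 245 245 245 245 244 228 155
  113 112 143 184 193 192 189 187 183 182]]
```

View pics/c9.png

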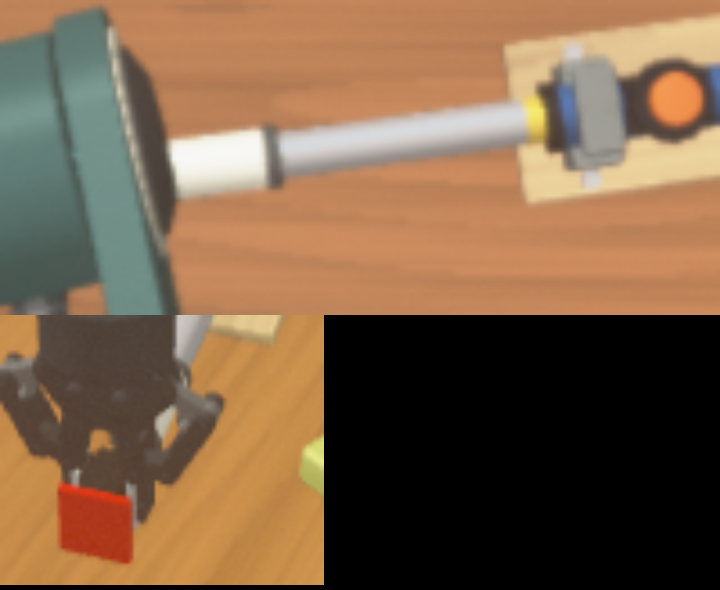

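The barrel's back edge stayed at column 330 during the last 10 mm of pull, so the shaft is on its second stop. The pull of 7.1 N puts the gauge at about 24 mm, mid-green, and the soap hasn't moved.

```bash
python3 -c "
from bench import manip
print(manip.hand_in())"
```

```text
the job is handed in; nothing more can be done
None
```

I pressed the button fully down and the shaft sprang out about 37 mm; I then pulled the grip to the second stop and handed in while still holding it at about 7.1 N, which puts the gauge at about 24 mm, mid-green (worked out from the force, since the arm hid the rim).

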